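# Find the socket for the perforating hub nut

## Robot

A 6-joint arm with a two-finger parallel gripper is mounted at the origin on the work surface. World frame = base frame: x ahead of the robot, y to its left, z up, the work surface at z = 0. Lengths are in m, angles in degrees, forces in N, time in s.
With the tool pointing down it reaches from about 0.35 to 0.875 m from the base axis. Payload 4.2 kg.
Tool frame: the origin (TCP) lies midway between the tips of the shut fingers; the grasp point (between the pads) lies 19 mm behind it; z points along the fingers, y is the line along which they close (so a half turn about z gives the same grasp; the last joint's range is limited). The gripper opens to 87 mm and grips with 3 to 60 N. Pads are 19 mm wide; open, the fingers measure 117 mm over their backs; the gripper's body (75 mm by 190 mm) begins 51 mm behind the grasp point.
Start: joints at [84.202, 22.042, 0.453, 0, -68.411, -14.817], TCP at [0.22, 0.585, 0.202] pointing down, gripper open.
Joint ranges: [-179.83, 179.83], [-69.29, 118.12], [-61.27, 80.66], [-181.25, 117.63], [-171.15, -9.14], [-177.46, 177.46]. Speed limits (degrees/s): [159.86, 159.86, 180, 180, 180, 180].

## Interface

Orientations are given as a 3x3 rotation matrix whose columns are the frame's x, y, z axes.
In Python, from station import sensors, eyes, workorder gives the robot as it stands.
- The arm moves only by the tool advance, called as name(argument=value, ...) on one line, values as JSON. Schema: {"type":"object","properties":{"rows":{"type":"string"},"only":{"type":"string"},"quiet":{"type":"boolean"},"lines":{"type":"string"}},"required":["rows"],"additionalProperties":false}. rows is a string of 1 to 8 rows, parted by a bar, with the numbers parted by commas; each row has 7 numbers: the opening from 0.0 (shut) to 1.0 (fully open), then dx, dy, dz in m, then a rotation vector rx, ry, rz in degrees; each row is the pose to reach, as a shift and turn from the pose commanded when the call began, along the tool's axes at that moment; what a row does not reach only later rows make up. A row lasts 1/10 s, in which the tool goes at most 0.05 m and 8.59 degrees, less where a joint would pass 70% of its speed; a pose out of reach is approached as far as the arm can. The fingers move at their own pace and stop on an object; the grip force is fixed at half the most. Time passes only in rows, so rows that do not move let the fingers close. The tool returns the time, the measured TCP pose, the force, the opening and the grip force at its end. only (a regular expression) keeps the lines of the reply that match it, lines (a string "A,B") keeps lines A to B, and quiet returns only ok. Input that does not fit is refused with a message, and nothing moves.
- sensors.sense(): the state, without advancing time (a new reading comes with each control period).
- eyes.capture(name): name is "scene" or "top" or "wrist"; returns a dict with "pixels" (384x512x3 uint8, red, green, blue), "z_map" (384x512 float32, m along the optical axis (not along the pixel's ray), 0 where there is no reading), "K" (3x3 intrinsics, pixels), "world_from_camera" (4x4, takes a point from camera to world coordinates). Camera axes: x right, y up, looking along -z (the intrinsics and any distortion apply to the point x, -y, -z); pixel columns grow to the right and rows downward; lengths in m; the calibration is good to about 2 mm. A picture is of the moment at which its call begins.
- workorder.finish_job(): hands the job in; it is judged then, once.
The state is a dict: "time_s": time; "joints": joint angles; "joint_velocities": joint speeds; "effort": joint torques, N m; "tcp_pos": TCP position; "ee_rot": TCP orientation; "wrist_force": force on the tool from outside, world axes, zero at the start; "moment": the same for the moment, N m; "gripper_width": opening from 0.0 (shut) to 1.0 (fully open); "gripper_force": force on a finger pad.
Only numpy, scipy, OpenCV 4.12 (cv2) and the standard library are available. Lean on these libraries where they do the work, as an engineer would, in place of code of your own. Each camera call takes 0.05 s, during which the arm holds its last target. There are 200 camera calls.

## Task

Put the perforating machine in service mode by pressing the three keys of its console fully down, one at a time: the large key, then the medium one, then the small one. Then try the sockets on the machine's hub nut; stand any that does not fit back upright on the mat or the bench and leave the other things on the bench where they are. Finish with the socket that fits pushed fully home over the nut, still holding it in the gripper: do not let go.

Things in the scene. Friction and masses are not known exactly. Their poses are not given: they have to be found in the camera images.
- nut: Plain steel hex nut on the machine's hub, fixed, 27 mm across flats, 20 mm tall, top 4 mm tapering to 22 mm across flats. Origin: centre of its underside, on a flat washer 46 mm across on which a fully seated socket's rim rests; z up. x is square to a flat; flats' normals at 0, 60, 120 degrees from x. The fitting socket goes down only when turned to match the flats (within about 10 degrees).
- machine: Grey bench-top perforating machine, fixed: bed 200 x 180 mm, 45 mm tall; flat on its middle a toothed steel disc 110 mm across, a washer, then the nut (its underside 56 mm over the bench). A housing 85 mm tall stands along the bed's -y edge, its near face 90 mm from the nut's axis. Origin: centre of the bed's underside, straight below the nut; x along the 200 mm side.
- mat: Grey rubber mat, fixed on the bench, 130 x 320 x 3 mm, on which the sockets stand. Origin: centre of its underside.
- socket_a: One of three impact sockets, alike outside, standing mouth down in a row on the mat: round dark steel body 43 mm across, 40 mm tall, and on it a bright hex adapter to grip by, 22 mm across flats, 36 mm tall (total 76 mm, about 0.28 kg). Origin: centre of the underside (open mouth), z up. x is square to a flat; flats' normals of adapter and opening alike at 0, 60, 120 degrees from x.
- socket_b: Second socket, same outside, origin and axes as socket_a. The hex opening in the underside is 24 mm deep. Just one of the three sockets fits the nut (opening 30 mm across flats); the others are too narrow (24 and 21 mm) and stop on the nut's top, 18 to 20 mm short of being seated. Which one fits is not marked and cannot be seen: it must be tried.
- socket_c: Third socket, same outside, origin and axes as socket_a; see socket_b about which one fits. Neighbouring sockets stand about 75 to 125 mm apart.
- console: Flat console, fixed on the bench, 85 x 200 mm, 30 mm tall, with three white round push keys in a row along its y, 58 mm apart; which key is in which of the three places changes. Origin: centre of its underside.
- key_large (a joint): Travel of the large key (40 mm across), in m: 0 up, 0.006 fully down. Sprung: it starts to move at about 1.5 N, is fully down at 5 N and comes up by itself.
- key_medium (a joint): Travel of the medium key (28 mm across), in m: 0 up, 0.006 fully down. Sprung: it starts to move at about 1.5 N, is fully down at 5 N and comes up by itself.
- key_small (a joint): Travel of the small key (18 mm across), in m: 0 up, 0.006 fully down. Sprung: it starts to move at about 1.5 N, is fully down at 5 N and comes up by itself.
- key_large_top (a point): Centre of the top face of the large key, 40 mm across, a white round cap in a black collar 56 mm across; the cap's top is 52 mm over the bench and 10 mm above its collar when up (4 mm when fully down).
- key_medium_top (a point): Centre of the top face of the medium key, 28 mm across, a white round cap in a black collar 44 mm across; the cap's top is 52 mm over the bench and 10 mm above its collar when up (4 mm when fully down).
- key_small_top (a point): Centre of the top face of the small key, 18 mm across, a white round cap in a black collar 34 mm across; the cap's top is 52 mm over the bench and 10 mm above its collar when up (4 mm when fully down).
- tape_roll: Bystander: empty-cored roll of brown tape, 90 mm across, 36 mm tall, lying flat. Origin: centre of its underside.
- glue_bottle: Bystander: white bottle, 60 mm across, 150 mm tall, standing. Origin: centre of its underside.
- cartons: Bystander: pile of flat printed cartons, 92 x 150 x 48 mm. Origin: centre of its underside.
There are look-alikes about, which are no part of the job. Leave any blue or red look-alike of the socket_c alone.

How it is judged:
By the outcome, as a careful person would: the job done as asked, in the order asked, and still so for the second after the job is handed in, while the arm keeps its last pose, push and grip.
It also fails if it takes over 72 s, if anything falls off the work surface, if the arm or the gripper's body presses on something with over 40 N, if the wrist force passes 120 N, or if a joint passes its speed limit or range.

## Working session

There is one attempt and no reset: what is moved stays moved. The work goes in short steps, Python scripts to look and compute and a tool call to move; the robot and the scene stay as the last step left them, time stands still between calls to the robot, and variables do not carry over. Pictures are saved under pics/ and viewed, at most 10 in all, crops included, and the job is handed in when it is done.

```bash
ls; mkdir -p pics; python3 - <<'E'
from station import sensors, eyes
import cv2,numpy as np
for n in("scene","top"):
    c=eyes.capture(n); cv2.imwrite(f"pics/{n}0.png",c["pixels"][:,:,::-1]); np.savez(f"{n}0.npz",**c)
    print(n,c["K"].tolist(),c["world_from_camera"].round(3).tolist(),[k for k in c])
s=sensors.sense();print(s)
E
```

```text
pics
scene [[425.68183727521466, 0.0, 255.3017031495076], [0.0, 425.68183727521466, 188.8662849305708], [0.0, 0.0, 1.0]] [[-0.81, -0.414, 0.416, 0.961], [0.587, -0.567, 0.578, 0.652], [-0.003, 0.712, 0.702, 0.73], [0.0, 0.0, 0.0, 1.0]] ['pixels', 'z_map', 'K', 'world_from_camera']
top [[425.2082667034558, 0.0, 257.00166672769376], [0.0, 425.2082667034558, 194.35411836273065], [0.0, 0.0, 1.0]] [[0.007, 0.991, -0.133, 0.429], [-1.0, 0.009, 0.014, 0.107], [0.015, 0.133, 0.991, 1.028], [0.0, 0.0, 0.0, 1.0]] ['pixels', 'z_map', 'K', 'world_from_camera']
{'time_s': 0.1, 'joints': array([ 8.42019611e+01,  2.20851956e+01,  3.88028883e-01, -2.56839610e-02,
       -6.84120469e+01, -1.48183334e+01]), 'joint_velocities': array([ 0.00390566, -0.0415074 ,  0.07122148,  0.03803906, -0.01541435,
        0.08836927]), 'effort': array([-6.68562534e-04, -3.91688991e+01,  1.87936163e+01,  4.23192412e+00,
        1.34761140e-02, -7.52165101e-05]), 'tcp_pos': array([0.21982991, 0.58444197, 0.20098318]), 'ee_rot': array([[ 9.35900757e-01, -3.52263259e-01, -6.07251554e-04],
       [-3.52263772e-01, -9.35898924e-01, -1.85424182e-03],
       [ 8.48551892e-05,  1.94929904e-03, -9.99998097e-01]]), 'wrist_force': array([0.11601697, 0.29010075, 0.12304998]), 'moment': array([-0.04485166, -0.06272718,  0.00258039]), 'gripper_force': 0.0, 'gripper_width': 0.9980355130106917}
```

View pics/scene0.png

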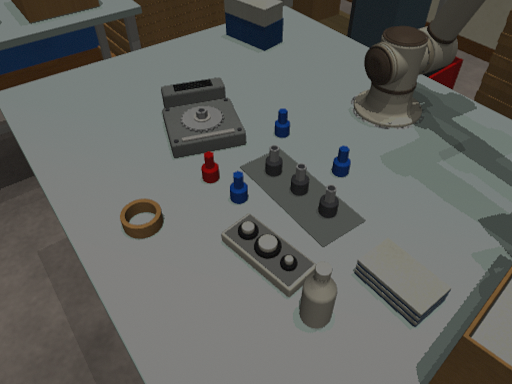

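View pics/top0.png

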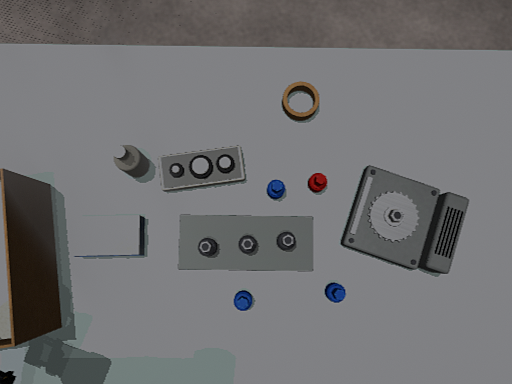

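The scene picture shows the console with three white keys (248,229), (268,244) and (288,262), and three dark sockets on the mat (274,160), (300,179) and (328,201). The nut is at (201,113).

In the top picture the keys are medium (226,163), large (201,167) and small (177,170). The dark sockets on the mat are at (207,246), (247,244) and (287,240), and the nut is at (397,215). The blue look-alikes at (277,189), (243,300) and (336,292) and the red one at (317,182) stand off the mat, so they stay untouched. The dark ones on the mat match the description.

```bash
cat > h.py <<'E'
import numpy as np, cv2
def plane(c,uv,z):
    uv=np.asarray(uv,float).reshape(-1,2); K=c["K"]; T=c["world_from_camera"]
    d=np.c_[(uv[:,0]-K[0,2])/K[0,0],-(uv[:,1]-K[1,2])/K[1,1],-np.ones(len(uv))]@T[:3,:3].T
    o=T[:3,3]; return o+d*((z-o[2])/d[:,2])[:,None]
def proj(c,p):
    T=c["world_from_camera"];q=(np.atleast_2d(p)-T[:3,3])@T[:3,:3];K=c["K"]
    return np.c_[K[0,0]*q[:,0]/-q[:,2]+K[0,2],K[1,1]*-q[:,1]/-q[:,2]+K[1,2]]
def blobs(mask,lo=20,hi=5000):
    out=[]
    n,l,s,ce=cv2.connectedComponentsWithStats(mask.astype(np.uint8))
    for i in range(1,n):
        if lo<s[i,4]<hi: out.append((ce[i],s[i]))
    return out
def totool(s,d): return s["ee_rot"].T@np.asarray(d)
E
python3 - <<'E'
import numpy as np,cv2
from h import *
for n,box in(("top",(155,140,255,200)),("scene",(215,210,330,295))):
    c=dict(np.load(n+"0.npz")); im=c["pixels"]; g=cv2.cvtColor(im,cv2.COLOR_RGB2HSV)
    x0,y0,x1,y1=box
    m=np.zeros(g.shape[:2],bool); m[y0:y1,x0:x1]=(g[y0:y1,x0:x1,2]>165)
    print(n,"keys")
    for ce,s in blobs(m,15): print(ce.round(1),s[2:],plane(c,ce,.052).round(4)[0])
t=dict(np.load("top0.npz")); s=dict(np.load("scene0.npz"))
for nm,a,b,z in(("s1",(207,246),(328,191),.079),("s2",(247,244),(301,170),.079),("s3",(287,240),(274,152),.079),("nut",(397,215),(201,111),.076),("bottle",(121,152),(323,270),.15)):
    print(nm,plane(t,a,z).round(3)[0],plane(s,b,z).round(3)[0])
a=t["pixels"][190:280,175:320]; b=t["pixels"][165:270,340:470]; k=s["pixels"][140:225,255:345]
r=lambda x:cv2.resize(x,(400,300),interpolation=cv2.INTER_CUBIC)
kk=t["pixels"][140:200,110:250]
cv2.imwrite("pics/crop1.png",np.vstack([np.hstack([r(a),r(b)]),np.hstack([r(kk),r(k)])])[:,:,::-1])
E
```

```text
top keys
scene keys
s1 [0.44  0.204 0.079] [0.451 0.214 0.079]
s2 [0.445 0.116 0.079] [0.455 0.128 0.079]
s3 [0.454 0.027 0.079] [0.465 0.041 0.079]
nut [ 0.512 -0.222  0.076] [ 0.516 -0.214  0.076]
bottle [0.634 0.381 0.15 ] [0.638 0.391 0.15 ]
```

View pics/crop1.png

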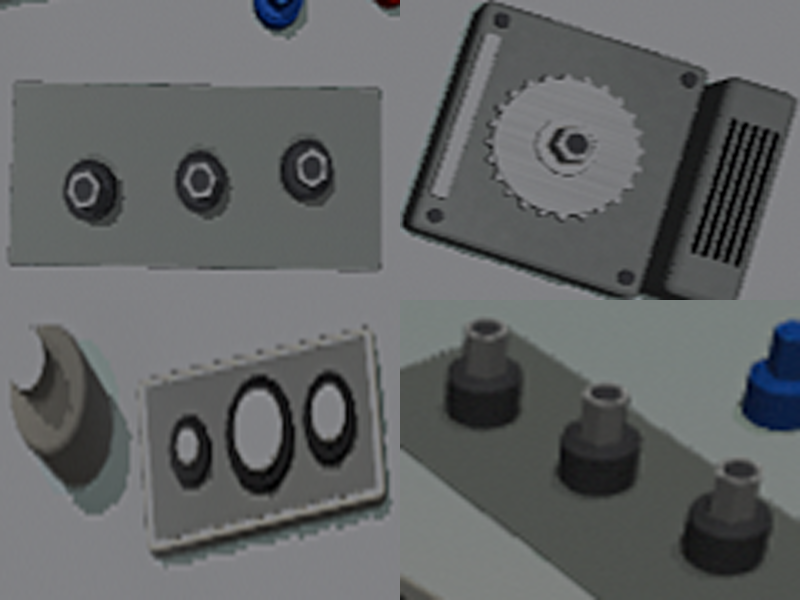

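The crops confirm the targets. On the console, in the top view, small is on the left, large in the middle and medium on the right; the three dark sockets with bright hex adapters are on the mat. The nut has a hex face towards the housing. My key threshold was too high, so I'll redo the measurement with adaptive masks and better scene pixels.

```bash
python3 - <<'E'
import numpy as np,cv2
from h import *
t=dict(np.load("top0.npz")); s=dict(np.load("scene0.npz"))
for n,c,box in(("top",t,(165,145,240,188)),("scene",s,(232,215,304,276))):
    g=c["pixels"].max(2); x0,y0,x1,y1=box; sub=g[y0:y1,x0:x1]
    th=140
    print(n,"pct",np.percentile(sub,[5,50,80,90,95,99]))
    m=np.zeros(g.shape,bool); m[y0:y1,x0:x1]=sub>th
    for ce,st in blobs(m,15): print(ce.round(1),st[2:],plane(c,ce,.052).round(4)[0], "w,h mm",(st[2:4]/425*np.median(c["z_map"][y0:y1,x0:x1])*1000).round(0))
for nm,b in(("s1",(331.1,187.3)),("s2",(301.4,165.5)),("s3",(274.6,147.6))): print(nm,plane(s,b,.079).round(4)[0])
sx=400/145;sy=300/90
for nm,b in(("s1",(84,189)),("s2",(200,180)),("s3",(311,169))): print(nm,plane(t,(175+b[0]/sx,190+b[1]/sy),.079).round(4)[0])
b=(340+(577-400)/400*130,165+145/300*105); print("nut",b,plane(t,b,.076).round(4)[0])
# machine direction from bed screws/edges: bed corner screws at top (z=.045)
sc=[(501,20),(690,80),(626,277),(435,215)]
p=plane(t,[(340+(u-400)/400*130,165+v/300*105) for u,v in sc],.045);print(p.round(3),p.mean(0).round(4),np.degrees(np.arctan2(*(p[1]-p[0])[1::-1])))
E
```

```text
top pct [ 19.  94. 132. 133. 136. 142.]
scene pct [ 18.  82. 128. 129. 130. 131.]
s1 [0.438  0.2095 0.079 ]
s2 [0.4438 0.1164 0.079 ]
s3 [0.4537 0.0284 0.079 ]
s1 [0.4383 0.2073 0.079 ]
s2 [0.4449 0.1144 0.079 ]
s3 [0.4528 0.0251 0.079 ]
nut (397.525, 215.75) [ 0.5106 -0.2231  0.076 ]
[[ 0.616 -0.179  0.045]
 [ 0.568 -0.322  0.045]
 [ 0.407 -0.267  0.045]
 [ 0.456 -0.125  0.045]] [ 0.5117 -0.2233  0.045 ] -108.77115837400594
```

```bash
python3 - <<'E'
import numpy as np,cv2
from h import *
t=dict(np.load("top0.npz")); s=dict(np.load("scene0.npz"))
for n,c,box in(("top",t,(165,145,240,188)),("scene",s,(232,215,304,276))):
    g=c["pixels"].max(2); x0,y0,x1,y1=box
    m=np.zeros(g.shape,bool); m[y0:y1,x0:x1]=g[y0:y1,x0:x1]>115
    for ce,st in blobs(m,15,1500): print(n,ce.round(1),st[2:],plane(c,ce,.052).round(4)[0], (st[2:4]/425*np.median(c["z_map"][y0:y1,x0:x1])*1000).round(0))
E
sed -n 1,1p h.py; python3 -c "
from station import sensors;s=sensors.sense();print(s['tcp_pos'],s['time_s'])"
```

```text
top [193.3 148.5] [ 75  12 488] [0.6669 0.2438 0.052 ] [178.  29.]
top [224.4 162. ] [10 11 90] [0.6353 0.1704 0.052 ] [24. 26.]
top [199.8 165.3] [ 15  16 192] [0.6268 0.2276 0.052 ] [36. 38.]
top [175.  168.6] [ 7  6 32] [0.6185 0.285  0.052 ] [17. 14.]
top [208.2 182.7] [66 10 90] [0.586  0.2072 0.052 ] [157.  24.]
top [230.3 186. ] [24  5 62] [0.5788 0.1559 0.052 ] [57. 12.]
scene [236.9 218.5] [16 12 96] [0.6427 0.1431 0.052 ] [33. 25.]
scene [284.4 228.9] [ 52  40 934] [0.5793 0.2249 0.052 ] [108.  83.]
scene [247.5 225.8] [12 10 85] [0.6362 0.1728 0.052 ] [25. 21.]
scene [267.4 241.5] [ 18  15 206] [0.6277 0.2305 0.052 ] [37. 31.]
scene [252.4 258.3] [ 43  36 106] [0.6762 0.2461 0.052 ] [89. 75.]
scene [241.5 267. ] [ 29  25 383] [0.7049 0.2505 0.052 ] [60. 52.]
scene [288.6 258.3] [ 8  6 38] [0.6193 0.2878 0.052 ] [17. 12.]
import numpy as np, cv2
[0.21982991 0.58444197 0.20098318] 0.1
```

```bash
cat > to.py <<'E'
# usage: to.py x y z ayaw : prints tool-frame shift and turn; ayaw = yaw of tool y (mod 180)
import sys,numpy as np
from scipy.spatial.transform import Rotation as Ro
from station import sensors
def Rt(a):
    c,s=np.cos(np.radians(a)),np.sin(np.radians(a)); return np.array([[-s,c,0],[c,s,0],[0,0,-1]])
s=sensors.sense();R=s["ee_rot"]
a0=np.degrees(np.arctan2(R[1,1],R[0,1]))
v=[float(q) for q in sys.argv[1:]]
for i in range(0,len(v),4):
    x,y,z,a=v[i:i+4]
    print("shift",(R.T@(np.array([x,y,z])-s["tcp_pos"])).round(4),"turn",Ro.from_matrix(R.T@Rt(a)).as_rotvec(degrees=True).round(2))
print("tcp",s["tcp_pos"].round(4),"yaw",a0.round(1),"j",s["joints"].round(0),"F",s["wrist_force"].round(1),"w",round(float(s["gripper_width"]),3),"t",round(s["time_s"],2))
E
python3 to.py .627 .229 .15 -171.6
```

```text
shift [0.5063 0.1891 0.0514] turn [ 1.000e-01 -6.000e-02  6.097e+01]
tcp [0.2198 0.5844 0.201 ] yaw -110.6 j [ 84.  22.   0.  -0. -68. -15.] F [0.1 0.3 0.1] w 0.998 t 0.1
```

advance(rows="0,0.5063,0.1891,0,0,0,61 | 0,0.5063,0.1891,0,0,0,61 | 0,0.5063,0.1891,0,0,0,61 | 0,0.5063,0.1891,0,0,0,61 | 0,0.5063,0.1891,0,0,0,61 | 0,0.5063,0.1891,0,0,0,61 | 0,0.5063,0.1891,0,0,0,61 | 0,0.5063,0.1891,0,0,0,61")

```text
time_s: 0.9
tcp_pos: [0.5225, 0.3203, 0.2016]
ee_rot: [[0.143, -0.99, -0.001], [-0.99, -0.143, -0.0], [0.0, 0.001, -1.0]]
wrist_force: [0.1, 1.2, -0.1]
gripper_width: 0.359
gripper_force: 0.0
```

```bash
python3 to.py .627 .229 .10 -171.6
```

```text
shift [ 0.1053 -0.0905  0.1015] turn [ 0.04 -0.02 -0.17]
tcp [0.5225 0.3203 0.2016] yaw -171.8 j [ 47.  21.  -1.  -0. -68. -38.] F [ 0.1  1.2 -0.1] w 0.359 t 0.9
```

advance(rows="0,0.1053,-0.0905,0.05,0,0,0 | 0,0.1053,-0.0905,0.1,0,0,0 | 0,0.1053,-0.0905,0.1015,0,0,0 | 0,0.1053,-0.0905,0.1015,0,0,0 | 0,0.1053,-0.0905,0.1015,0,0,0 | 0,0.1053,-0.0905,0.1015,0,0,0")

```text
time_s: 1.5
tcp_pos: [0.6265, 0.2312, 0.1005]
ee_rot: [[0.146, -0.989, -0.0], [-0.989, -0.146, -0.0], [0.0, 0.0, -1.0]]
wrist_force: [-0.5, 0.5, 1.4]
gripper_width: 0.007
gripper_force: 0.0
```

```bash
python3 to.py .627 .229 .055 -171.6; python3 - <<'E'
from station import eyes
import cv2
c=eyes.capture("wrist"); cv2.imwrite("pics/w1.png",c["pixels"][:,:,::-1]); print(c["world_from_camera"].round(3))
E
```

```text
shift [ 0.0023 -0.0002  0.0455] turn [ 0.01 -0.02 -0.02]
tcp [0.6265 0.2312 0.1005] yaw -171.6 j [ 34.  31.  -1.   0. -59. -26.] F [-0.5  0.5  1.4] w 0.007 t 1.5
[[-0.989  0.139  0.044  0.639]
 [-0.146 -0.944 -0.295  0.15 ]
 [ 0.    -0.298  0.955  0.281]
 [ 0.     0.     0.     1.   ]]
```

View pics/w1.png

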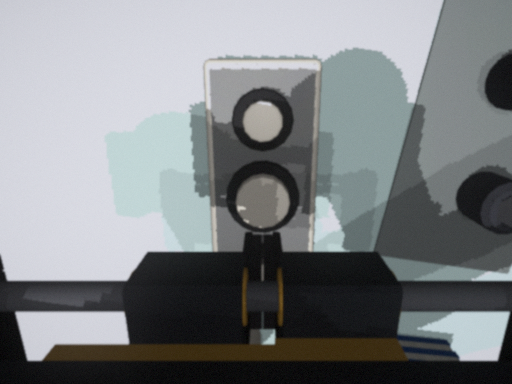

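The wrist view shows the medium key at (263,121) and the large key at (262,202), with the shut fingertips at (262,245) in line with them. Next is pressing the large key.

advance(rows="0,0.0023,0,0.03,0,0,0 | 0,0.0023,0,0.045,0,0,0 | 0,0.0023,0,0.052,0,0,0 | 0,0.0023,0,0.054,0,0,0 | 0,0.0023,0,0.054,0,0,0")

```text
time_s: 2.05
tcp_pos: [0.627, 0.2295, 0.0472]
ee_rot: [[0.147, -0.989, 0.001], [-0.989, -0.147, 0.0], [-0.0, -0.001, -1.0]]
wrist_force: [0.7, -0.1, 1.2]
gripper_width: 0.001
gripper_force: 0.0
```

advance(rows="0,0,0,0.0015,0,0,0 | 0,0,0,0.002,0,0,0 | 0,0,0,0.002,0,0,0")

```text
time_s: 2.35
tcp_pos: [0.6269, 0.2289, 0.0449]
ee_rot: [[0.146, -0.989, 0.001], [-0.989, -0.146, 0.0], [-0.0, -0.001, -1.0]]
wrist_force: [0.1, -1.5, -0.5]
gripper_width: 0.002
gripper_force: 0.0
```

advance(rows="0,0,0,0.002,0,0,0 | 0,0,0,0.002,0,0,0")

```text
time_s: 2.55
tcp_pos: [0.6266, 0.2286, 0.0422]
ee_rot: [[0.146, -0.989, -0.0], [-0.989, -0.146, -0.0], [0.0, 0.0, -1.0]]
wrist_force: [0.3, 1.0, -0.4]
gripper_width: 0.006
gripper_force: 0.0
```

```bash
python3 - <<'E'
from station import eyes,sensors
import cv2,numpy as np
c=eyes.capture("scene"); w=eyes.capture("wrist")
print(sensors.sense()["wrist_force"],sensors.sense()["moment"])
a=cv2.resize(c["pixels"][190:290,200:333],(400,300),interpolation=cv2.INTER_CUBIC); b=cv2.resize(w["pixels"],(400,300))
cv2.imwrite("pics/p1.png",np.hstack([a,b])[:,:,::-1])
E
```

```text
[0.19436573 0.16114616 0.41234768] [ 0.04261284 -0.05299264 -0.01963099]
```

View pics/p1.png

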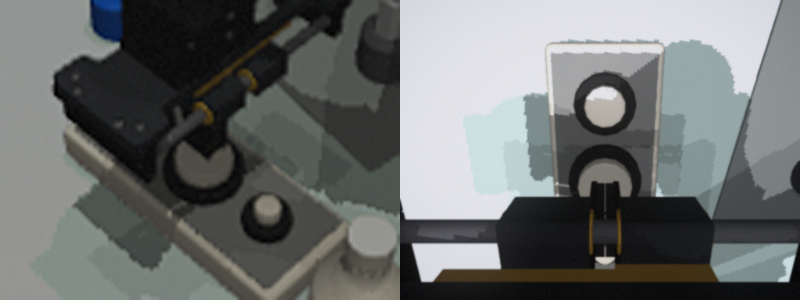

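The fingers are over the large key, at (205,165) in the left half, but there is no force yet. I'll check the real heights with the depth map.

```bash
python3 - <<'E'
import numpy as np
from h import *
from station import eyes
def pts(c,u,v):
    K=c["K"];T=c["world_from_camera"];z=c["z_map"][v,u]
    p=np.c_[(u-K[0,2])/K[0,0]*z,-(v-K[1,2])/K[1,1]*z,-z]@T[:3,:3].T+T[:3,3];return p
for n,L in(("top",[("keyL",200,165),("keyM",224,162),("bench",260,120),("mat",225,260),("disc",385,195),("nut",397,215)]),("scene",[("keyL",267,241),("keyM",247,225),("bench",180,250),("mat",300,215),("bottle",323,270)])):
    c=dict(np.load(n+"0.npz"))
    for nm,u,v in L:
        uu,vv=[q.ravel() for q in np.meshgrid(range(u-2,u+3),range(v-2,v+3))]
        print(n,nm,np.median(pts(c,uu,vv),0).round(4))
w=eyes.capture("wrist")
print("wrist")
for nm,u,v in(("keyM",263,130),("keyL",262,210),("tipL",257,240),("tipR",268,240),("tip",257,250),("bench",100,100),("console",230,140)):
    uu,vv=[q.ravel() for q in np.meshgrid(range(u-2,u+3),range(v-2,v+3))]
    p=pts(w,uu,vv);print(nm,np.median(p,0).round(4),p[:,2].min().round(4))
col=np.arange(200,300,6);print(np.c_[col,pts(w,np.full(len(col),257),col).round(4)])
E
python3 to.py .627 .229 .1 -171.6
```

```text
top keyL [0.628  0.2271 0.0518]
top keyM [0.6351 0.1713 0.0524]
top bench [7.54e-01 8.68e-02 5.00e-04]
top mat [0.408  0.168  0.0036]
top disc [ 0.5607 -0.2036  0.0532]
top nut [ 0.5123 -0.2221  0.077 ]
scene keyL [0.6271 0.2288 0.052 ]
scene keyM [0.6356 0.1706 0.0514]
scene bench [ 7.669e-01  1.067e-01 -2.000e-04]
scene mat [0.4966 0.1826 0.0028]
scene bottle [0.6375 0.3914 0.1498]
wrist
keyM [0.6357 0.1672 0.05  ] 0.0477
keyL [0.6297 0.2102 0.0492] 0.0479
tipL [0.6308 0.22   0.0673] 0.0647
tipR [0.6254 0.2191 0.068 ] 0.0649
tip [0.6307 0.2198 0.0787] 0.076
bench [ 0.7408  0.1696 -0.0022] -0.0035
console [0.6522 0.1764 0.0398] 0.039
[[2.000e+02 6.329e-01 2.077e-01 4.080e-02]
 [2.060e+02 6.326e-01 2.098e-01 4.510e-02]
 [2.120e+02 6.322e-01 2.118e-01 4.930e-02]
 [2.180e+02 6.318e-01 2.150e-01 4.990e-02]
 [2.240e+02 6.313e-01 2.185e-01 5.000e-02]
 [2.300e+02 6.308e-01 2.221e-01 4.980e-02]
 [2.360e+02 6.309e-01 2.197e-01 6.320e-02]
 [2.420e+02 6.308e-01 2.199e-01 6.980e-02]
 [2.480e+02 6.307e-01 2.200e-01 7.610e-02]
 [2.540e+02 6.306e-01 2.196e-01 8.310e-02]
 [2.600e+02 6.306e-01 2.195e-01 8.900e-02]
 [2.660e+02 6.305e-01 2.194e-01 9.450e-02]
 [2.720e+02 6.304e-01 2.199e-01 9.850e-02]
 [2.780e+02 6.304e-01 2.193e-01 1.041e-01]
 [2.840e+02 6.331e-01 1.960e-01 1.455e-01]
 [2.900e+02 6.330e-01 1.967e-01 1.473e-01]
 [2.960e+02 6.328e-01 1.982e-01 1.476e-01]]
shift [-0.0002 -0.0003 -0.0576] turn [ 0.   -0.   -0.02]
tcp [0.6267 0.2288 0.0424] yaw -171.6 j [ 34.  34.  -4.   0. -52. -26.] F [-1.2  0.5 -0.2] w 0.007 t 2.7
```

advance(rows="0,0,0,0.002,0,0,0 | 0,0,0,0.004,0,0,0 | 0,0,0,0.006,0,0,0 | 0,0,0,0.006,0,0,0", only="pos|force|width")

```text
tcp_pos: [0.6264, 0.2286, 0.0359]
wrist_force: [-0.5, 0.4, 1.3]
gripper_width: 0.001
gripper_force: 0.0
```

```bash
python3 - <<'E'
from station import sensors
for i in range(3): print(sensors.sense()["wrist_force"].round(2))
E
```

```text
[-0.49  0.36  1.28]
[-0.49  0.36  1.28]
[-0.49  0.36  1.28]
```

advance(rows="0,0,0,0.002,0,0,0 | 0,0,0,0.004,0,0,0 | 0,0,0,0.004,0,0,0", only="pos|wrist_force")

```text
tcp_pos: [0.6266, 0.2287, 0.0321]
wrist_force: [-0.4, -0.3, -0.1]
```

advance(rows="0,0,0,0.002,0,0,0 | 0,0,0,0.002,0,0,0", only="pos|wrist_force")

```text
tcp_pos: [0.6268, 0.2288, 0.0306]
wrist_force: [-0.3, 0.1, 2.4]
```

```bash
python3 - <<'E'
from station import eyes
import numpy as np
w=eyes.capture("wrist");K=w["K"];T=w["world_from_camera"]
col=np.arange(190,250,4);z=w["z_map"][col,257]
p=np.c_[(257-K[0,2])/K[0,0]*z,-(col-K[1,2])/K[1,1]*z,-z]@T[:3,:3].T+T[:3,3]
print(np.c_[col,p].round(4))
z=w["z_map"][128:134,260:266].mean();print(z)
E
```

```text
[[1.900e+02 6.339e-01 2.020e-01 2.910e-02]
 [1.940e+02 6.339e-01 2.017e-01 3.750e-02]
 [1.980e+02 6.336e-01 2.031e-01 4.000e-02]
 [2.020e+02 6.333e-01 2.054e-01 3.980e-02]
 [2.060e+02 6.330e-01 2.076e-01 4.010e-02]
 [2.100e+02 6.327e-01 2.094e-01 4.140e-02]
 [2.140e+02 6.326e-01 2.099e-01 4.610e-02]
 [2.180e+02 6.323e-01 2.111e-01 4.850e-02]
 [2.220e+02 6.320e-01 2.135e-01 4.810e-02]
 [2.260e+02 6.317e-01 2.155e-01 4.850e-02]
 [2.300e+02 6.314e-01 2.178e-01 4.840e-02]
 [2.340e+02 6.311e-01 2.200e-01 4.840e-02]
 [2.380e+02 6.310e-01 2.202e-01 5.310e-02]
 [2.420e+02 6.309e-01 2.202e-01 5.780e-02]
 [2.460e+02 6.309e-01 2.200e-01 6.260e-02]]
0.15519929
```

advance(rows="0,0,0,0.002,0,0,0 | 0,0,0,0.004,0,0,0 | 0,0,0,0.004,0,0,0", only="pos|wrist_force")

```text
tcp_pos: [0.6269, 0.2288, 0.0267]
wrist_force: [-1.4, 0.5, 4.6]
```

advance(rows="0,0,0,0.0015,0,0,0 | 0,0,0,0.003,0,0,0 | 0,0,0,0.003,0,0,0", only="pos|wrist_force")

```text
tcp_pos: [0.6269, 0.2289, 0.0257]
wrist_force: [-4.5, -1.7, 13.2]
```

```bash
python3 - <<'E'
from station import eyes,sensors
import numpy as np
w=eyes.capture("wrist");K=w["K"];T=w["world_from_camera"]
col=np.arange(202,250,4);z=w["z_map"][col,257]
p=np.c_[(257-K[0,2])/K[0,0]*z,-(col-K[1,2])/K[1,1]*z,-z]@T[:3,:3].T+T[:3,3]
print(p[:,1:].round(4).tolist(),sensors.sense()["wrist_force"])
E
```

```text
[[0.204, 0.0392], [0.2058, 0.0402], [0.2083, 0.0396], [0.21, 0.0409], [0.2112, 0.0434], [0.2128, 0.0449], [0.2156, 0.0436], [0.2176, 0.0441], [0.2198, 0.0442], [0.2199, 0.0488], [0.22, 0.0534], [0.2203, 0.0571]] [-3.76347465 -0.91488326 12.02487812]
```

The large key is fully down, with its top at 46 mm and 12 N on the wrist. The real fingertips are 20 mm above the reported TCP. Next the medium key, then the small one.

advance(rows="0,0,0,-0.017,0,0,0 | 0,0.03,0,-0.018,0,0,0 | 0,0.058,0,-0.018,0,0,0 | 0,0.058,0,-0.018,0,0,0 | 0,0.058,0,-0.009,0,0,0 | 0,0.058,0,-0.004,0,0,0 | 0,0.058,0,0,0,0,0 | 0,0.058,0,0,0,0,0", only="pos|wrist_force")

```text
tcp_pos: [0.6355, 0.1716, 0.0257]
wrist_force: [-3.8, -3.1, 13.9]
```

```bash
python3 - <<'E'
from station import eyes,sensors
import numpy as np,cv2
w=eyes.capture("wrist");K=w["K"];T=w["world_from_camera"]
col=np.arange(202,250,4);z=w["z_map"][col,257]
p=np.c_[(257-K[0,2])/K[0,0]*z,-(col-K[1,2])/K[1,1]*z,-z]@T[:3,:3].T+T[:3,3]
print(p[:,1:].round(4).tolist(),sensors.sense()["wrist_force"])
E
```

```text
[[0.1501, 0.0293], [0.1504, 0.035], [0.151, 0.0398], [0.1532, 0.0397], [0.1555, 0.0395], [0.1579, 0.0392], [0.1592, 0.0416], [0.1608, 0.0432], [0.1626, 0.0442], [0.163, 0.0481], [0.1627, 0.0534], [0.1626, 0.0582]] [-2.71045245 -2.64140689 12.83156513]
```

advance(rows="0,0,0,-0.018,0,0,0 | 0,-0.04,0,-0.022,0,0,0 | 0,-0.08,0,-0.022,0,0,0 | 0,-0.1163,0,-0.022,0,0,0 | 0,-0.1163,0,-0.02,0,0,0 | 0,-0.1163,0,-0.01,0,0,0 | 0,-0.1163,0,-0.004,0,0,0 | 0,-0.1163,0,0,0,0,0", only="pos|wrist_force")

```text
tcp_pos: [0.6179, 0.2866, 0.0254]
wrist_force: [-11.7, 2.8, 26.1]
```

advance(rows="0,0,0,0.0003,0,0,0 | 0,0,0,0.0003,0,0,0", only="pos|wrist_force")

```text
tcp_pos: [0.6179, 0.2866, 0.0257]
wrist_force: [-7.9, 3.4, 13.0]
```

```bash
python3 - <<'E'
from station import eyes,sensors
import numpy as np,cv2
w=eyes.capture("wrist");c=eyes.capture("scene")
a=cv2.resize(c["pixels"][190:290,200:333],(400,300),interpolation=cv2.INTER_CUBIC); b=cv2.resize(w["pixels"],(400,300))
cv2.imwrite("pics/p2.png",np.hstack([a,b])[:,:,::-1])
E
python3 to.py .44 .2 .2 -171.6
```

```text
shift [ 0.0596  0.1885 -0.1744] turn [-0.02  0.07 -0.04]
tcp [0.6178 0.2866 0.0257] yaw -171.6 j [ 38.  36.  -3.  -0. -51. -30.] F [-7.8  4.  13.9] w 0.002 t 6.25
```

View pics/p2.png

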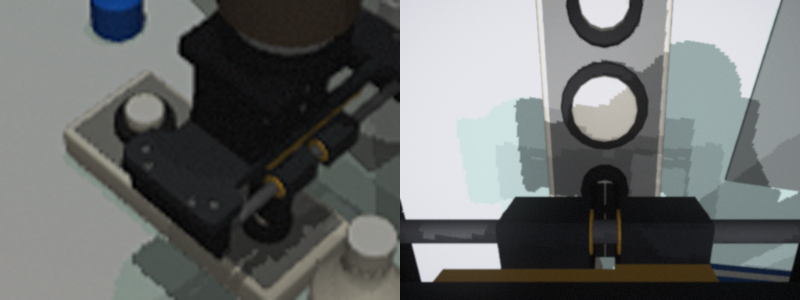

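The small key is under the fingertips at (605,182) and down at the same height with 13 N. Now I lift off, move beside the sockets with the gripper open, and look with the wrist camera.

advance(rows="0,0,0,-0.05,0,0,0 | 0,0,0,-0.1,0,0,0 | 0.6,0.02,0.06,-0.14,0,0,0 | 0.6,0.04,0.11,-0.18,0,0,0 | 0.6,0.05,0.155,-0.2,0,0,0 | 0.6,0.05,0.187,-0.2,0,0,0 | 0.6,0.05,0.187,-0.2,0,0,0 | 0.6,0.05,0.187,-0.2,0,0,0", only="pos|wrist_force")

```text
tcp_pos: [0.4387, 0.2079, 0.2243]
wrist_force: [0.4, 0.4, -0.2]
```

```bash
python3 - <<'E'
from station import eyes
import numpy as np,cv2
w=eyes.capture("wrist");np.savez("w2.npz",**w)
cv2.imwrite("pics/w2.png",w["pixels"][:,:,::-1])
E
```

```text
(no output)
```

View pics/w2.png

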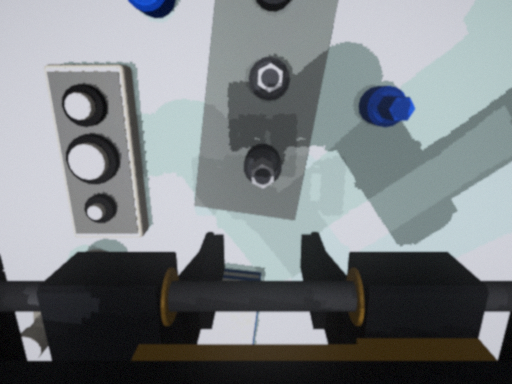

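The wrist view shows the middle socket's hex ring at (269,78) and the near socket at (263,173). The third is cut off at the top edge, near (275,0). I'll get the centres and flat angles from the points at adapter-top height.

```bash
cat >> h.py <<'E'
def pts(c):
    K=c["K"];T=c["world_from_camera"];z=c["z_map"];v,u=np.mgrid[:z.shape[0],:z.shape[1]]
    p=np.stack([(u-K[0,2])/K[0,0]*z,-(v-K[1,2])/K[1,1]*z,-z],-1)@T[:3,:3].T+T[:3,3]; p[z==0]=np.nan; return p
def hexfit(c,xy,zlo,zhi,rad=.018,up=6):
    """top face from depth: centre, flat-normal yaw (mod 60), width range"""
    p=pts(c); m=(p[...,2]>zlo)&(p[...,2]<zhi)&(np.hypot(p[...,0]-xy[0],p[...,1]-xy[1])<rad)
    z=np.nanmedian(p[m][:,2]); v,u=np.nonzero(m); q=plane(c,np.c_[u,v],z)[:,:2]
    h=cv2.convexHull((q*1e4).astype(np.float32)).reshape(-1,2)/1e4
    a=np.radians(np.arange(0,180,2)); ext=np.array([np.ptp(h@[np.cos(t),np.sin(t)]) for t in a])
    # flat normals: minimum of width over angle, period 60
    ph=np.angle(-(ext*np.exp(6j*a)).sum())/6
    ctr=[np.mean([ (h@[np.cos(t),np.sin(t)]).max()+(h@[np.cos(t),np.sin(t)]).min() for t in [k]])/2 for k in(0,np.pi/2)]
    return np.round(ctr,4),round(float(np.degrees(ph)),1),(ext.min().round(4),ext.max().round(4)),len(q),z.round(4)
E
python3 - <<'E'
from h import *
w=dict(np.load("w2.npz"));t=dict(np.load("top0.npz"))
for n,xy in(("s1",(.438,.2085)),("s2",(.444,.1155)),("s3",(.4535,.0265))):
    for nm,c in(("w",w),("t",t)):
        try: print(n,nm,hexfit(c,xy,.070,.085))
        except Exception as e: print(n,nm,e)
print("nut t",hexfit(t,(.511,-.223),.070,.085))
print(np.nanmedian(pts(w)[60:100,150:190,2]))
im=w["pixels"]
# intensity ring hex for s2/s1
g=im.max(2)
print(g[66:92:2,254:286:2]);print(g[155:192:3,245:282:3])
E
```

```text
s1 w (array([0.4384, 0.2091]), 9.6, (np.float64(0.0211), np.float64(0.0258)), 441, np.float64(0.0771))
s1 t (array([0.4387, 0.2072]), 3.3, (np.float64(0.0198), np.float64(0.0243)), 90, np.float64(0.0793))
s2 w (array([0.4451, 0.1169]), 5.3, (np.float64(0.0217), np.float64(0.0247)), 524, np.float64(0.077))
s2 t (array([0.446 , 0.1144]), 4.0, (np.float64(0.0199), np.float64(0.0244)), 87, np.float64(0.08))
s3 w 'NoneType' object has no attribute 'reshape'
s3 t (array([0.4544, 0.0246]), -25.8, (np.float64(0.0218), np.float64(0.0238)), 91, np.float64(0.0793))
nut t (array([ 0.5112, -0.2209]), 1.0, (np.float64(0.025), np.float64(0.0297)), 126, np.float64(0.0758))
-0.0020858383279717674
[[ 67  66  77  82  95 142 193 214 214 211 194 127  63  51  51  47]
 [ 63  65  83 148 194 209 190 166 156 169 202 207 155  78  55  48]
 [ 68  74 148 212 214 170 109  96  92  97 118 178 209 184 105  48]
 [ 71  80 170 215 175  99  90  89  88  91  88 109 193 214 153  53]
 [ 72  81 168 206 122  87  85  87  86  85  87  90 151 208 148  55]
 [ 77  80 175 190  99  87  85  88  89  89  86  84 122 198 150  56]
 [ 74  87
[... 477 characters left out ...]
2  44  42  44  45  44  49  42  43  73]
 [ 73  56  61  45  45  56  60  51  43  53  46  40  70]
 [ 61  62  77  57  64  63  67  65  61  53  51  43  58]
 [ 60  63  70  63  64  83  83  65  64  58  50  49  71]
 [ 57  69  69  67  86 101  97 101  78  64  49  50  88]
 [ 56  68  80  90  59  41  42  48  86  85  48  54  88]
 [ 74  65  84  77  45  43  39  44  52  93  68  53 110]
 [107  64  92  80  59  56  53  46  69 144  61  79 129]
 [123  95 118 157  72  68  74  69 100 186  68 127 140]
 [123 122 132 193 123  76  69  88 175 166 137 140 140]
 [123 123 125 132 169 182 179 176 147 137 140 138 136]
 [123 127 122 123 123 133 156 126 123 122 125 138 137]
 [123 126 125 123 124 120 124 123 122 121 121 135 125]]
  return np.nanmean(a, axis, out=out, keepdims=keepdims)
```

```bash
python3 to.py .4384 .2087 .027 -171.6
```

```text
shift [-0.0002  0.0017  0.1966] turn [-0.06  0.05 -0.06]
tcp [0.4399 0.2086 0.2236] yaw -171.7 j [ 45.   7. -16.  -0. -66. -36.] F [ 1.1 -0.2 -0.4] w 0.508 t 7.1
```

advance(rows="0.6,0,0,0.05,0,0,0 | 0.6,-0.0005,0,0.1,0,0,0 | 0.6,-0.0005,0,0.14,0,0,0 | 0.6,-0.0005,0,0.17,0,0,0 | 0.6,-0.0005,0,0.185,0,0,0 | 0.6,-0.0005,0,0.197,0,0,0 | 0.6,-0.0005,0,0.197,0,0,0", only="pos|wrist_force|width")

```text
tcp_pos: [0.4398, 0.2086, 0.023]
wrist_force: [-0.3, 0.2, 0.4]
gripper_width: 0.599
```

advance(rows="0.6,0,0.001,-0.005,0,0,0 | 0,0,0.001,-0.005,0,0,0 | 0,0,0.001,-0.005,0,0,0 | 0,0,0.001,-0.005,0,0,0 | 0,0,0.001,-0.005,0,0,0 | 0,0,0.001,-0.005,0,0,0", only="pos|force|width")

```text
tcp_pos: [0.4393, 0.2101, 0.0313]
wrist_force: [-0.8, 0.4, 1.9]
gripper_width: 0.245
gripper_force: 29.7
```

advance(rows="0,0,0,-0.02,0,0,0 | 0,0,0,-0.05,0,0,0 | 0,0,0,-0.09,0,0,0 | 0,0,0,-0.12,0,0,0 | 0,0,0,-0.12,0,0,0", only="pos|force|width")

```text
tcp_pos: [0.4416, 0.2119, 0.1553]
wrist_force: [0.6, -0.5, -3.0]
gripper_width: 0.253
gripper_force: 29.7
```

```bash
python3 to.py .511 -.222 .125 -171.6
```

```text
shift [ 0.4395 -0.0048  0.0282] turn [-0.46  0.27  0.03]
tcp [0.4416 0.2119 0.1553] yaw -171.6 j [ 45.  11. -22.   0. -56. -36.] F [ 0.6 -0.5 -3. ] w 0.253 t 8.9
```

advance(rows="0,0.05,0,0,0,0,0 | 0,0.1,0,0,0,0,0 | 0,0.15,0,0,0,0,0 | 0,0.2,0,0,0,0,0 | 0,0.25,-0.003,0,0,0,0 | 0,0.3,-0.005,0,0,0,0 | 0,0.34,-0.005,0,0,0,0 | 0,0.34,-0.005,0,0,0,0", only="pos|force|width")

```text
tcp_pos: [0.4928, -0.1294, 0.149]
wrist_force: [-0.2, 0.8, -2.8]
gripper_width: 0.246
gripper_force: 30.0
```

advance(rows="0,0,0,0,0,0,0 | 0,0,0,0,0,0,0", only="pos|force|width")

```text
tcp_pos: [0.493, -0.1249, 0.15]
wrist_force: [-0.2, -0.4, -2.1]
gripper_width: 0.248
gripper_force: 30.0
```

```bash
python3 - <<'E'
from h import *
from station import eyes
w=eyes.capture("wrist");np.savez("w3.npz",**w);cv2.imwrite("pics/w3.png",w["pixels"][:,:,::-1])
for lo,hi in((.068,.08),(.071,.08),(.060,.08)): print(hexfit(w,(.511,-.222),lo,hi))
E
python3 to.py .511 -.222 .155 -171.6
```

```text
(array([ 0.5121, -0.2205]), 0.5, (np.float64(0.0266), np.float64(0.0305)), 1295, np.float64(0.0736))
(array([ 0.512 , -0.2205]), 2.2, (np.float64(0.0259), np.float64(0.0291)), 1165, np.float64(0.0738))
(array([ 0.5121, -0.2205]), 0.5, (np.float64(0.0266), np.float64(0.0305)), 1297, np.float64(0.0736))
shift [ 0.099  -0.0032 -0.0046] turn [0.08 0.03 0.05]
tcp [ 0.4933 -0.1246  0.1504] yaw -171.5 j [  4.  13. -20.  -0. -57.   4.] F [-0.3 -0.4 -3. ] w 0.251 t 9.95
```

View pics/w3.png

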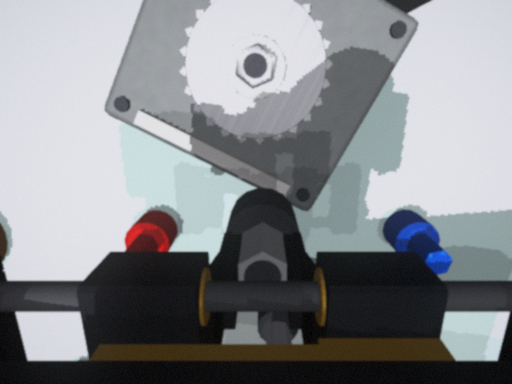

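The wrist view shows the nut at (255,66), with flats left and right, and its centre at about (0.5117, -0.221). Its flats are at 1.5° and my tool is at 8.4°, so I turn 7° and go above it.

```bash
python3 to.py .5117 -.221 .115 -178.5
```

```text
shift [ 0.0981 -0.0041  0.0354] turn [0.09 0.03 6.95]
tcp [ 0.4933 -0.1246  0.1504] yaw -171.5 j [  4.  13. -20.  -0. -57.   4.] F [-0.3 -0.4 -3. ] w 0.251 t 9.95
```

advance(rows="0,0.05,-0.001,0,0,0,7 | 0,0.09,-0.003,0,0,0,7 | 0,0.098,-0.004,0.01,0,0,7 | 0,0.098,-0.004,0.035,0,0,7 | 0,0.098,-0.004,0.035,0,0,7 | 0,0.098,-0.004,0.035,0,0,7 | 0,0.098,-0.004,0.035,0,0,7", only="pos|force|width")

```text
tcp_pos: [0.5132, -0.2212, 0.1174]
wrist_force: [0.9, -0.8, -2.3]
gripper_width: 0.245
gripper_force: 30.0
```

```bash
python3 to.py .5117 -.221 .106 -178.5
```

```text
shift [-0.0003  0.0015  0.0113] turn [-0.11 -0.04  0.  ]
tcp [ 0.5132 -0.2212  0.1174] yaw -178.5 j [ -7.  20. -16.   0. -54.   8.] F [ 0.9 -0.8 -2.3] w 0.245 t 10.65
```

advance(rows="0,0,0.001,0.004,0,0,0 | 0,0,0.001,0.008,0,0,0 | 0,0,0.001,0.011,0,0,0 | 0,0,0.001,0.014,0,0,0 | 0,0,0.001,0.014,0,0,0", only="pos|wrist_force|width")

```text
tcp_pos: [0.5108, -0.2219, 0.1016]
wrist_force: [0.6, -0.1, -2.9]
gripper_width: 0.251
```

advance(rows="0,0,0,0.001,0,0,0 | 0,0,0,0.003,0,0,0 | 0,0,0,0.005,0,0,0 | 0,0,0,0.005,0,0,0", only="pos|wrist_force|width")

```text
tcp_pos: [0.5112, -0.2219, 0.0969]
wrist_force: [0.6, -0.2, -2.2]
gripper_width: 0.248
```

```bash
python3 to.py .5117 -.221 .084 -178.5
```

```text
shift [-0.0009 -0.0006  0.0129] turn [ 0.01  0.   -0.12]
tcp [ 0.5112 -0.2219  0.0969] yaw -178.6 j [ -7.  21. -17.  -0. -51.   8.] F [ 0.6 -0.2 -2.2] w 0.248 t 11.55
```

advance(rows="0,0,0,0.002,0,0,0 | 0,0,0,0.004,0,0,0 | 0,0,0,0.006,0,0,0 | 0,0,0,0.006,0,0,0", only="pos|wrist_force|width")

```text
tcp_pos: [0.5111, -0.2219, 0.0908]
wrist_force: [0.5, 0.5, -2.9]
gripper_width: 0.25
```

advance(rows="0,0,0,0.002,0,0,0 | 0,0,0,0.004,0,0,0 | 0,0,0,0.004,0,0,0", only="pos|wrist_force|width")

```text
tcp_pos: [0.5111, -0.2219, 0.0869]
wrist_force: [0.3, 0.2, -2.5]
gripper_width: 0.248
```

```bash
python3 to.py .5117 -.221 .084 -178.5
```

```text
shift [-0.0009 -0.0006  0.0029] turn [ 0.01  0.01 -0.12]
tcp [ 0.5111 -0.2219  0.0869] yaw -178.6 j [ -7.  22. -18.  -0. -50.   8.] F [ 0.3  0.2 -2.5] w 0.248 t 12.25
```

advance(rows="0,0,0,0.0015,0,0,0 | 0,0,0,0.003,0,0,0 | 0,0,0,0.004,0,0,0 | 0,0,0,0.004,0,0,0", only="pos|wrist_force|width")

```text
tcp_pos: [0.5113, -0.2219, 0.0846]
wrist_force: [-1.9, 2.6, 5.3]
gripper_width: 0.248
```

```bash
python3 - <<'E'
from h import *
from station import eyes
w=eyes.capture("wrist");s=eyes.capture("scene")
a=cv2.resize(s["pixels"][70:160,150:270],(400,300),interpolation=cv2.INTER_CUBIC)
cv2.imwrite("pics/fit1.png",np.hstack([a,cv2.resize(w["pixels"],(400,300))])[:,:,::-1])
for nm,c in(("w",w),("s",s)):
    p=pts(c);m=np.hypot(p[...,0]-.5115,p[...,1]+.2215)<.027
    print(nm,np.histogram(p[m][:,2],bins=np.arange(.04,.16,.004)))
    g=p[m&(p[...,2]>.06)&(p[...,2]<.1)]; g=g[np.hypot(g[:,0]-.5115,g[:,1]+.2215)<.0235]; print(np.percentile(g[:,2],[0,5,10,50,90]).round(4), np.median(g,0))
E
```

```text
w (array([   0,    0,  856,  384,   89,  104,  101,  104,  111,  128,  123,
        143,  490,  949,  110,  142,  250,  265,  275,  314,  311,  384,
       1432,  224,  237,  290,  259,  221,  361]), array([0.04 , 0.044, 0.048, 0.052, 0.056, 0.06 , 0.064, 0.068, 0.072,
       0.076, 0.08 , 0.084, 0.088, 0.092, 0.096, 0.1  , 0.104, 0.108,
       0.112, 0.116, 0.12 , 0.124, 0.128, 0.132, 0.136, 0.14 , 0.144,
       0.148, 0.152, 0.156]))
[0.06   0.0648 0.0694 0.0914 0.0946] [ 0.51152939 -0.23652201  0.0914206 ]
s (array([ 0,  0,  8, 47, 26, 21, 17, 19, 21, 21, 22, 18, 22, 55, 18, 10, 17,
       22, 20, 22, 27, 20, 36, 30, 19, 16, 26, 22, 22]), array([0.04 , 0.044, 0.048, 0.052, 0.056, 0.06 , 0.064, 0.068, 0.072,
       0.076, 0.08 , 0.084, 0.088, 0.092, 0.096, 0.1  , 0.104, 0.108,
       0.112, 0.116, 0.12 , 0.124, 0.128, 0.132, 0.136, 0.14 , 0.144,
       0.148, 0.152, 0.156]))
[0.06   0.0628 0.0657 0.0834 0.0958] [ 0.51891527 -0.20642229  0.08339307]
```

View pics/fit1.png

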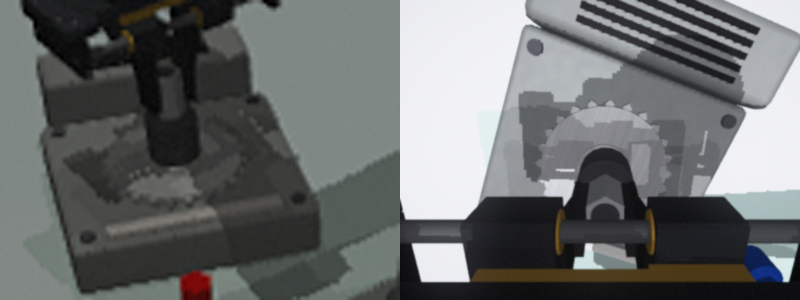

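The left picture shows the socket down around the nut, its body resting at about (172,155) on the disc's washer. The shoulder measures about 95 mm and the adapter top about 131 mm, against 96 and 132 expected when seated (114 or more if it were stopped on the nut). So this socket fits. I press it a little firmer and check that it goes no further.

advance(rows="0,0,0,0.001,0,0,0 | 0,0,0,0.0015,0,0,0 | 0,0,0,0.0015,0,0,0 | 0,0,0,0.0015,0,0,0 | 0,0,0,0.0015,0,0,0")

```text
time_s: 13.25
tcp_pos: [0.5114, -0.222, 0.0845]
ee_rot: [[0.025, -1.0, 0.001], [-1.0, -0.025, -0.001], [0.001, -0.001, -1.0]]
wrist_force: [-4.0, 4.2, 12.5]
gripper_width: 0.252
gripper_force: 30.0
```

```bash
python3 - <<'E'
from h import *
from station import eyes
w=eyes.capture("wrist");s=eyes.capture("scene")
for nm,c in(("w",w),("s",s)):
    p=pts(c);r=np.hypot(p[...,0]-.5115,p[...,1]+.2215)
    for lo,hi,a,b in((.088,.102,.013,.0215),(.124,.138,0,.012)):
        z=p[(r>a)&(r<b)&(p[...,2]>lo)&(p[...,2]<hi)][:,2]; h,e=np.histogram(z,bins=np.arange(lo,hi,.001)); print(nm,e[h.argmax()].round(3),h.max(),len(z))
    z=p[(r>.028)&(r<.045)&(abs(p[...,2]-.052)<.01)][:,2]; print("disc",np.median(z).round(4))
E
```

```text
w 0.093 317 1248
w 0.13 612 1181
disc 0.0509
s 0.092 10 66
s 0.131 9 37
disc 0.0528
```

It stopped hard at 12.5 N with no further travel. The adapter top is 79 mm above the disc, which matches fully seated. Handing in.

```bash
python3 -c "
from station import workorder;print(workorder.finish_job())"
```

```text
the job is handed in; nothing more can be done
None
```

I pressed the large, medium and small keys fully down in that order; the first socket tried (the +y end of the row) fits, and it is fully home on the nut, still held in the gripper, so the other two were left untouched; handed in at about 13 s.

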